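# Gyro rate check on a hand-driven turntable

### The arm

A 7-joint arm with a two-finger parallel gripper is mounted at the origin on the work surface. World frame = base frame: x ahead of the robot, y to its left, z up, the work surface at z = 0. Lengths are in m, angles in rad, forces in N, time in s.
With the tool pointing down it reaches from about 0.4 to 0.875 m from the base axis. Payload 19.3 kg.
Tool frame: the origin (TCP) lies at the very end of the fingers, on their centre line; the grasp point (between the pads) lies 19 mm behind it; z points along the fingers, y is the line along which they close (so a half turn about z gives the same grasp; the last joint's range is limited). The gripper opens to 85 mm and grips with 20 to 120 N. Pads are 22 mm wide; open, the fingers measure 114 mm over their backs; the gripper's body (76 mm by 85 mm) begins 54 mm behind the grasp point. The pads swing forward as they close: fully open they stand 13 mm farther back than shut.
Start: joints at [-1.295, 0.521, -0.036, 1.599, 0.021, 1.021, -0.113], TCP at [0.212, 0.588, 0.231] pointing down, gripper open.
Joint ranges: [-2.91, 2.91], [-0.3, 2.13], [-1.5, 1.42], [0.17, 2.43], [-1.26, 4.41], [0.16, 1.93], [-2.52, 2.52]. Speed limits (rad/s): [1.89, 1.89, 2.39, 2.39, 3.01, 3.01, 3.01].

### API

Orientations are given as [roll, pitch, yaw] about the fixed x, y, z axes, in that order (R = Rz(yaw) Ry(pitch) Rx(roll)).
In Python, from workcell import observe, grab_frame, job_done gives the robot as it stands.
- The arm moves only by the tool move_arm, never from a script. Its argument "plan" is a list that holds one entry, the list of rows, each a list of 7 numbers: the shift along the tool's x, y, z each as a share of 0.02 m, from -1 to 1, then the turn, a rotation vector about the tool's x, y, z each as a share of 6 degrees, from -1 to 1, then the opening, from -1 (shut) to 1 (fully open). A call has exactly 10 rows; each row shifts and turns the commanded pose from where the row before left it, along the tool's axes as they then stand; what a row does not reach is not made up. A row lasts 1/10 s, in which the tool goes at most 50 mm and 8.59 degrees, less where a joint would pass 70% of its speed; a pose out of reach is approached as far as the arm can. A call with a number of a shift or a turn outside -1 to 1 is refused whole. A call with a gripper value outside its range is refused whole. The fingers move at their own pace and stop on an object; "grip_force" is the grip in N (left out, the last holds). Time passes only in rows, so rows that do not move let the fingers close, or fill a call up. It gives the time, the measured TCP pose, the force, the opening and the grip force at its end, in the units of the state.
- observe(): the state, without advancing time (a new reading comes with each control period).
- grab_frame(name): name is "scene" or "top" or "wrist"; returns a dict with "color" (480x640x3 uint8, red, green, blue), "intrinsics" (3x3 intrinsics, pixels), "position" and "orientation" of the camera in the world; the wrist camera has in their place "tool_from_camera" (4x4, takes a point from camera to tool coordinates, whose origin is the TCP and whose axes are the flange's). Camera axes: x right, y down, z forward; pixel columns grow to the right and rows downward; lengths in m; the calibration is good to about 2 mm. The wrist camera is an equidistant fisheye: a pixel r from the principal point sees the ray r / f radians off the axis. A picture is of the moment at which its call begins: read the wrist's pose just before it. There is no depth.
- job_done(): hands the job in; it is judged then, once.
The state is a dict: "clock": time; "qpos": joint angles; "qd": joint speeds; "joint_efforts": joint torques, N m; "position": TCP position; "tool_rot": TCP orientation; "force": force on the tool from outside, world axes, zero at the start; "moment": the same for the moment, N m; "grip_width": finger opening in m; "finger_force": force on a finger pad.
Only numpy, scipy, OpenCV 4.12 (cv2) and the standard library are available. Lean on these libraries where they do the work, as an engineer would, in place of code of your own. Each camera call takes 0.05 s, during which the arm holds its last target. There are 200 camera calls.

### The job

Check the rover's gyro on the hand-driven rate table: hold the red grip of the crank and turn it anticlockwise (seen from above) until the dark steel platter with the orange sensor unit runs at 15 turns a minute (1.57 rad/s), and keep the platter within 10 % of that for at least 6 s without a break, never letting it run past 20 turns a minute. Then, still with the crank, bring the platter to a standstill with its white line under the yellow pointer (within 12 mm), let go of the grip and move clear. Drive it by the crank alone, do not touch the platter, the sensor unit or the drag block, and leave the other things on the bench where they are.

Things in the scene. Friction and masses are not known exactly. Their poses are not given: they have to be found in the camera images.
- spindle (a joint): Angle (rad) of the platter about its vertical axis, anticlockwise seen from above, unwrapped: it grows turn after turn. Any multiple of 2 pi means the white line is exactly under the pointer. Nominal moment of inertia with all that is bolted on 0.08 kg m2 (may differ by a quarter); nominal drag 0.03 N m of dry friction, most of it from the drag block, plus 0.012 N m per rad/s.
- crank (a joint): Angle (rad) of the crank relative to the platter, anticlockwise, unwrapped. The crank is NOT fixed to the platter: a fluid coupling between them passes nominally 0.07 N m per rad/s of this joint's speed. The platter follows with a time constant near 1 s, at 1.57 rad/s runs about 0.5 to 1 rad/s slower than the crank, and coasts on up to a quarter turn when the crank stops.
- rig: The rate table's fixed base, a blue 280 mm square plate on four feet; it stands in another place and is turned differently in each run. Origin on the table's vertical axis at bench height, x points from the axis to the yellow pointer, z up.
- grip_mid (a point): Middle of the crank's red grip: an upright sleeve 32 mm across, 56 mm tall, 75 mm from the table's axis, middle 188 mm and top 216 mm above the bench. It spins freely on its pin: held from above it can be carried round without turning the hand, endlessly, both ways. The dark crank arm under it ends 155 mm, the hub on the axis 161 mm above the bench.
- platter: The turning dark steel disc, 300 mm across, 12 mm thick, top 86 mm above the bench, with the bolted-on orange sensor unit (44 x 46 mm, 84 mm from the axis, a quarter turn anticlockwise of the white line), brass weight across from it and black lower half of the coupling, all under 123 mm. Not to be touched. Origin on the axis at bench height, x along the white line, z up.
- index_line (a point): Outer end of the white line painted radially on the platter's top (10 mm wide, 62 mm long, and down the edge); this point lies 145 mm from the axis, 87 mm above the bench.
- pointer_tip (a point): Where the white line has to stop: tip of the fixed yellow pointer that reaches over the platter's edge from a dark bracket on the base, 145 mm from the axis, 102 mm above the bench.
- drag_pad: Felt-faced aluminium drag block, 26 x 30 x 16 mm, 34 g, that lies loose in a dark guide across from the pointer and rubs with its own weight on the platter's rim, 131 mm from the axis. Its wear and weight differ from run to run, so the platter's dry friction may be anywhere from 0.018 to 0.05 N m. Not to be touched. Origin under its centre, 86 mm above the bench; top at 102 mm, guide 107 mm.
- multimeter: Yellow hand multimeter lying on its back, 150 x 78 x 38 mm; origin under its centre. A bystander.
- enclosure_a: White cubic enclosure with a black handle, 110 x 110 x 122 mm; origin under its centre. A bystander.
- enclosure_b: A second white enclosure like the first; origin under its centre. A bystander.
- battery: Black and blue battery pack, 150 x 65 x 55 mm; origin under its centre. A bystander.
- screwdriver: Screwdriver with a green handle lying on the bench. A bystander.
- spanner: Steel spanner lying on the bench. A bystander.

How it is judged:
On the way, in this order (a step that is already met when the one before it is completed fails the run):
1. the platter runs anticlockwise at 1.57 rad/s, within 10 % (1.41 to 1.73 rad/s), for 6 s without a break (velocity of joint spindle between 1.41 and 1.73 rad/s), for 6 s.
2. the platter stands still with its white line under the pointer, within 12 mm (horizontal distance between index_line and pointer_tip below 0.012 m and velocity of joint spindle between -0.04 and 0.04 rad/s), for 0.5 s.
At the end, for the whole second after the job is handed in: The platter stands still (under 0.04 rad/s) with the outer end of its white line within 12 mm of the pointer tip, seen from above, and the grip is let go (horizontal distance between index_line and pointer_tip below 0.012 m and angular speed of platter below 0.04 rad/s); the robot touches nothing.
It fails at once if the platter runs past 20 turns a minute (2.1 rad/s), either way (velocity of joint spindle above 2.1 rad/s or velocity of joint spindle below -2.1 rad/s).
It fails at once if the robot touches the platter, what is bolted to it or the drag block with more than 0.5 N (contact force between any of the fingers, the arm and platter above 0.5 N or contact force between any of the fingers, the arm and drag_pad above 0.5 N).
It fails at once if a bystander is moved by more than 30 mm (distance of any of multimeter, enclosure_a, enclosure_b, battery, screwdriver, spanner from where it was at the start of the episode above 0.03 m).
It also fails if it takes over 72 s, if anything falls off the work surface, if the arm or the gripper's body presses on something with over 40 N, if the wrist force passes 120 N, or if a joint passes its speed limit or range.

## Working session

There is one attempt and no reset: what is moved stays moved. The work goes in short steps, Python scripts to look and compute and a tool call to move; the robot and the scene stay as the last step left them, time stands still between calls to the robot, and variables do not carry over. Pictures are saved under pics/ and viewed, at most 10 in all, crops included, and the job is handed in when it is done.

Besides the shell and the picture viewer there is one more tool, called after "Call:" as name(argument=value, ...), one argument or row to a line, values as JSON. move_arm: Moves the arm, as the interface text tells. Shift numbers are shares of 0.02 m and turn numbers shares of 6 degrees, none past 1 either way. Its arguments: {"type":"object","properties":{"plan":{"type":"array"},"grip_force":{"type":"number"}},"required":["plan"]}

```bash
mkdir -p pics; python3 - <<'E'
from workcell import observe, grab_frame
import cv2
print({k:v for k,v in observe().items()})
for n in ("scene","top"):
    f=grab_frame(n); cv2.imwrite(f"pics/{n}.png",f["color"][:,:,::-1]); print(n,f["intrinsics"],f["position"],f["orientation"])
E
```

```text
{'clock': 0.0, 'qpos': array([-1.29520815,  0.52202502, -0.03632664,  1.59999851,  0.02121417,
        1.02110477, -0.11278493]), 'qd': array([0.00113044, 0.00075781, 0.00070738, 0.00045647, 0.00043007,
       0.00137852, 0.00180668]), 'joint_efforts': array([ 1.10436758e-03, -9.27084875e+01,  1.98011287e+00, -3.69927871e+01,
        1.78329827e-02,  7.94697844e-03,  4.11960275e-05]), 'position': array([0.21176106, 0.58767362, 0.23072229]), 'tool_rot': array([-3.14044635e+00,  9.47172589e-05,  2.79581621e+00]), 'force': array([0.44317798, 0.12285382, 0.55473625]), 'moment': array([0.02647084, 0.00576356, 0.03985867]), 'finger_force': 0.0, 'grip_width': 0.08582411042705655}
scene [[538.53094074   0.         324.33072998]
 [  0.         538.53094074 235.98025484]
 [  0.           0.           1.        ]] [1.26132638 0.96783922 1.09017607] [-2.23180049e+00 -1.74710657e-04  2.49781976e+00]
top [[567.06627895   0.         325.48973583]
 [  0.         567.06627895 229.75446232]
 [  0.           0.           1.        ]] [0.32862476 0.01661008 1.41655979] [-2.9899544  -0.02799995 -1.54199383]
```

View pics/top.png

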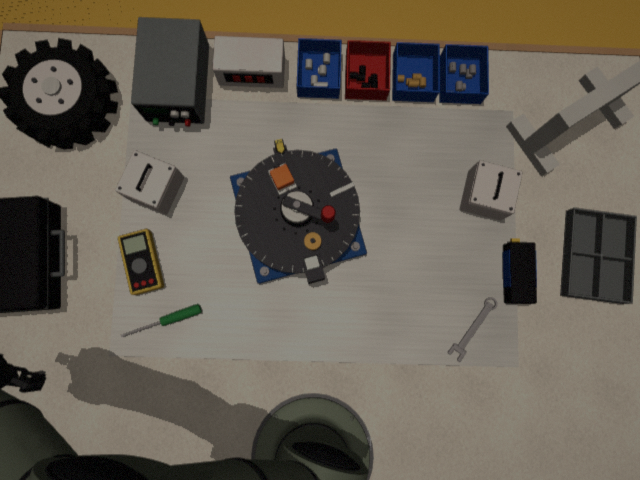

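View pics/scene.png

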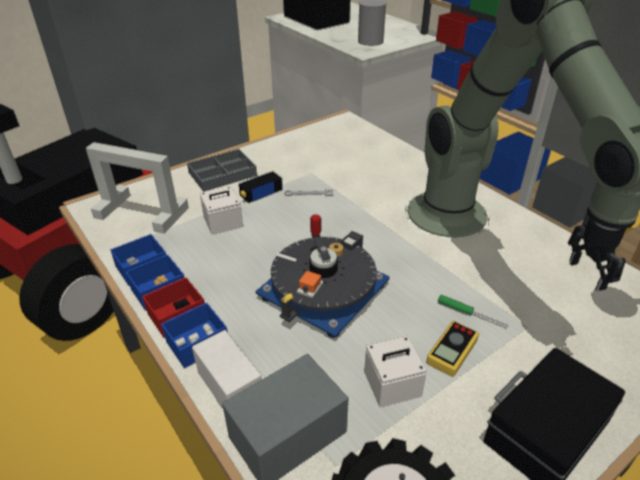

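The top view shows the table centred at about (297,208), with the red grip top at (328,213), the pointer at (280,147), the white line at (343,188) and the drag block at (315,265). I'll enlarge it.

```bash
cat > h.py <<'E'
import numpy as np, cv2
from scipy.spatial.transform import Rotation as R
from scipy.optimize import least_squares
from workcell import observe, grab_frame
def ray(f,u,v):
    K=f["intrinsics"]; d=np.linalg.inv(K)@np.array([u,v,1.]); return R.from_euler("xyz",f["orientation"]).as_matrix()@d
def plane(f,u,v,z):
    d=ray(f,u,v); p=np.array(f["position"]); return (p+d*(z-p[2])/d[2])[:2]
def proj(f,P):
    P=np.atleast_2d(P); c=(P-f["position"])@R.from_euler("xyz",f["orientation"]).as_matrix(); c=c@f["intrinsics"].T; return c[:,:2]/c[:,2:]
E
python3 - <<'E'
from h import *
f=grab_frame("top"); im=f["color"][:,:,::-1]
cv2.imwrite("pics/crop.png",cv2.resize(im[135:285,220:380],None,fx=4,fy=4,interpolation=cv2.INTER_CUBIC)[:600])
for n,u,v,z in [("hub",297,205,.161),("grip",328,213,.216),("ptr",280,150,.102),("line",352,185,.087),("drag",315,263,.102)]: print(n,plane(f,u,v,z))
E
```

```text
hub [0.57575755 0.05277656]
grip [ 0.54969509 -0.01606696]
ptr [0.71986516 0.09994768]
line [ 0.64381106 -0.07536979]
drag [0.45162743 0.00771883]
```

View pics/crop.png

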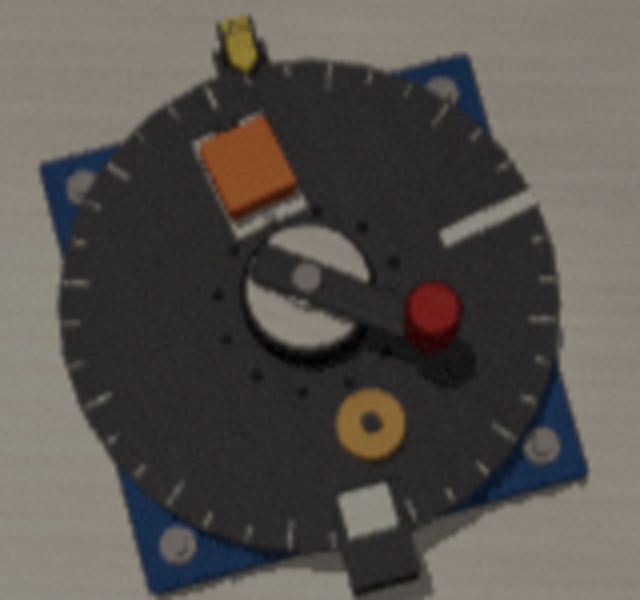

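The enlarged crop (4x, offset 220,135) shows the hub pin at (307,277), pointer tip (243,73), drag block top (367,508), grip top centre (434,308) and white line end (535,197). The platter rim is at x=59/559 and y=60/550.

```bash
cat > fit.py <<'E'
from h import *
f=grab_frame("top")
c=lambda x,y:np.array([220+(x+.5)/4-.5,135+(y+.5)/4-.5])
rim=[c(59,300),c(559,300),c(312,59),c(300,551)]
obs=[c(307,277),c(243,73),c(367,508),c(434,303),c(535,197)]
def pts(p):
    x,y,a,g,l=p; d=lambda t,r,z:[x+r*np.cos(t),y+r*np.sin(t),z]
    return [d(0,0,.163),d(a,.145,.102),d(a,-.131,.102),d(g,.075,.216),d(l,.15,.086)]
def res(p):
    e=(proj(f,pts(p))-obs).ravel()
    r=[(np.linalg.norm(plane(f,*q,.086)-p[:2])-.15)*450 for q in rim]
    return np.r_[e,r]
s=least_squares(res,[.576,.045,.3,-1.1,-.9]); p=s.x
print(p.round(4),s.fun.round(2)); a=p[2]
print("spindle",p[4]-p[2]); print("grip",p[:2]+.075*np.array([np.cos(p[3]),np.sin(p[3])]))
g=grab_frame("scene"); print(proj(g,pts(p)).round(1)); np.save("rig.npy",p)
cv2.imwrite("pics/sc.png",cv2.resize(g["color"][200:340,245:405,::-1],None,fx=4,fy=4,interpolation=cv2.INTER_CUBIC))
E
python3 fit.py
```

```text
[ 0.578   0.0548  0.3093 -1.8789 -1.0942] [-0.25 -0.07 -0.01 -1.36  0.55  0.58  0.23  0.08 -0.08  0.04 -0.72 -0.3
 -0.09 -0.71]
spindle -1.4035215350091657
grip [ 0.55528226 -0.01668559]
[[323.7 247.6]
 [291.7 294.1]
 [349.4 240.8]
 [314.8 216.7]
 [277.4 254. ]]
```

View pics/sc.png

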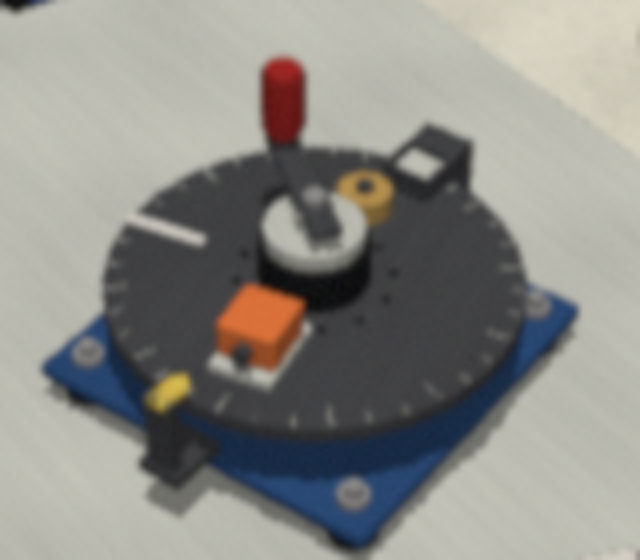

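Scene crop check: the fit predicts the hub pin, grip top, pointer tip and line end at (315,191), (280,67), (188,377) and (130,217). I read (314,195), (283,66), (188,380) and (128,217), so the fit holds to about 2 mm. Moving above the grip.

Call:
move_arm(
  plan=[
    [[-0.4, -0.3, -0.5, 0, 0, 0, 1], [-0.9, -0.8, -0.5, 0, 0, 0, 1], [-0.95, -0.8, 0, 0, 0, 0, 1], [-0.95, -0.8, 0, 0, 0, 0, 1], [-0.95, -0.8, 0, 0, 0, 0, 1], [-0.95, -0.8, 0, 0, 0, 0, 1], [-0.95, -0.8, 0, 0, 0, 0, 1], [-0.95, -0.8, 0, 0, 0, 0, 1], [-0.95, -0.8, 0, 0, 0, 0, 1], [-0.95, -0.8, 0, 0, 0, 0, 1]],
  ],
)

```text
clock: 1.25
position: [0.3292, 0.385, 0.2521]
tool_rot: [3.141, 0.0, 2.795]
force: [0.1, -0.3, -0.3]
grip_width: 0.0853
finger_force: 0.0
```

Call:
move_arm(
  plan=[
    [[-0.95, -0.8, 0, 0, 0, 0, 1], [-0.95, -0.8, 0, 0, 0, 0, 1], [-0.95, -0.8, 0, 0, 0, 0, 1], [-0.95, -0.8, 0, 0, 0, 0, 1], [-0.95, -0.8, 0, 0, 0, 0, 1], [-0.95, -0.8, 0, 0, 0, 0, 1], [-0.95, -0.8, 0, 0, 0, 0, 1], [-0.95, -0.8, 0, 0, 0, 0, 1], [-0.95, -0.8, 0, 0, 0, 0, 1], [-0.95, -0.8, 0, 0, 0, 0, 1]],
  ],
)

```text
clock: 2.25
position: [0.4534, 0.1701, 0.2521]
tool_rot: [3.141, 0.0, 2.795]
force: [-0.3, 0.0, -0.0]
grip_width: 0.0854
finger_force: 0.0
```

```bash
cat > d.py <<'E'
from h import *
import sys
o=observe(); T=R.from_euler("xyz",o["tool_rot"]).as_matrix()
t=np.array([float(v) for v in sys.argv[1:4]])
print(o["clock"],o["position"].round(4),o["tool_rot"].round(4),o["qpos"].round(2),o["force"].round(2),o["grip_width"],"delta units",(T.T@(t-o["position"])/.02).round(2))
E
python3 d.py .5553 -.0167 .25
```

```text
2.25 [0.4534 0.1701 0.2521] [3.1409e+00 4.0000e-04 2.7953e+00] [-0.59  0.27  0.13  1.94 -0.04  0.93  0.79] [-0.25  0.04 -0.05] 0.08539364843479583 delta units [-7.96 -7.05  0.1 ]
```

Call:
move_arm(
  plan=[
    [[-0.95, -0.84, 0, 0, 0, 0, 1], [-0.95, -0.84, 0, 0, 0, 0, 1], [-0.95, -0.84, 0, 0, 0, 0, 1], [-0.95, -0.84, 0, 0, 0, 0, 1], [-0.95, -0.84, 0, 0, 0, 0, 1], [-0.95, -0.84, 0, 0, 0, 0, 1], [-0.95, -0.84, 0, 0, 0, 0, 1], [-0.95, -0.84, 0, 0, 0, 0, 1], [-0.36, -0.33, 0, 0, 0, 0, 1], [0, 0, 0, 0, 0, 0, 1]],
  ],
)

```text
clock: 3.25
position: [0.555, -0.0164, 0.2517]
tool_rot: [-3.142, 0.0, 2.794]
force: [-0.2, -0.0, 0.0]
grip_width: 0.0856
finger_force: 0.0
```

```bash
python3 d.py .5553 -.0167 .172; python3 - <<'E'
from h import *
f=grab_frame("wrist"); cv2.imwrite("pics/w.png",f["color"][:,:,::-1])
g=grab_frame("scene"); a=g["color"][130:330,225:425,::-1]
b=f["color"][90:390,120:520,::-1]
cv2.imwrite("pics/w2.png",np.hstack([cv2.resize(b,(480,360)),cv2.resize(a,(320,320))[:360] if 0 else cv2.copyMakeBorder(cv2.resize(a,(320,320)),0,40,0,0,0)]))
o=observe();T=R.from_euler("xyz",o["tool_rot"]).as_matrix();M=f["tool_from_camera"];K=f["intrinsics"]
for P in ([.5553,-.0167,.216],[.578,.0548,.163]):
    q=np.linalg.inv(M)@np.r_[T.T@(np.array(P)-o["position"]),1]; q=q[:3];th=np.arctan2(np.hypot(*q[:2]),q[2]); u=q[:2]/np.hypot(*q[:2])*th*K[0,0]+K[:2,2]; print(u,((u-[120,90])*1.2).round(0))
E
```

```text
3.25 [ 0.555  -0.0164  0.2517] [-3.1415e+00  3.0000e-04  2.7936e+00] [-0.23  0.39  0.21  1.77 -0.1   0.98  1.24] [-0.19 -0.03  0.05] 0.08556523948898363 delta units [-0.02 -0.01  3.98]
[312.04730639 281.50479667] [230. 230.]
[423.65476515 245.07835502] [364. 186.]
```

View pics/w2.png

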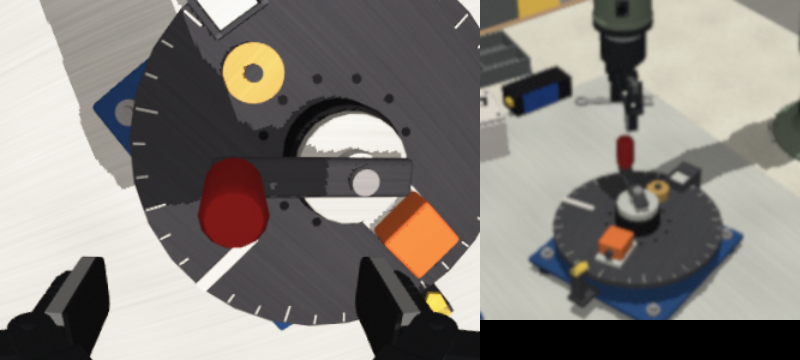

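Wrist view: grip top is around (234,216) against a predicted (230,230), and hub pin is (366,182) against (364,186). I'll enlarge this to decide on the grip.

```bash
python3 - <<'E'
from h import *
im=cv2.imread("pics/w.png"); c=cv2.resize(im[210:310,260:390],None,fx=5,fy=5,interpolation=cv2.INTER_CUBIC)
c=np.clip(c.astype(float)*1.6,0,255).astype(np.uint8); cv2.imwrite("pics/w3.png",c)
f=grab_frame("wrist");print(f["tool_from_camera"].round(4),f["intrinsics"])
o=observe();T=R.from_euler("xyz",o["tool_rot"]).as_matrix();M=f["tool_from_camera"];K=f["intrinsics"]
def pw(P):
    q=np.linalg.inv(M)@np.r_[T.T@(np.array(P)-o["position"]),1]; q=q[:3];th=np.arctan2(np.hypot(*q[:2]),q[2]); return (q[:2]/np.hypot(*q[:2])*th*K[0,0]+K[:2,2]-[260,210])*5
for z in (.16,.216):
  for t in np.arange(0,6.2,np.pi/4): print(z,pw([.5553+.016*np.cos(t),-.0167+.016*np.sin(t),z]).round(0))
E
```

```text
[[-0.0014 -0.956  -0.2933  0.0747]
 [ 1.     -0.0019  0.0013 -0.0015]
 [-0.0018 -0.2933  0.956  -0.1424]
 [ 0.      0.      0.      1.    ]] [[371.64829954   0.         313.25630732]
 [  0.         371.64829954 241.62149775]
 [  0.           0.           1.        ]]
0.16 [298. 298.]
0.16 [366. 240.]
0.16 [372. 152.]
0.16 [310.  86.]
0.16 [216.  82.]
0.16 [148. 143.]
0.16 [145. 230.]
0.16 [208. 294.]
0.216 [308. 487.]
0.216 [394. 417.]
0.216 [403. 310.]
0.216 [324. 227.]
0.216 [203. 222.]
0.216 [116. 298.]
0.216 [114. 406.]
0.216 [194. 482.]
```

View pics/w3.png

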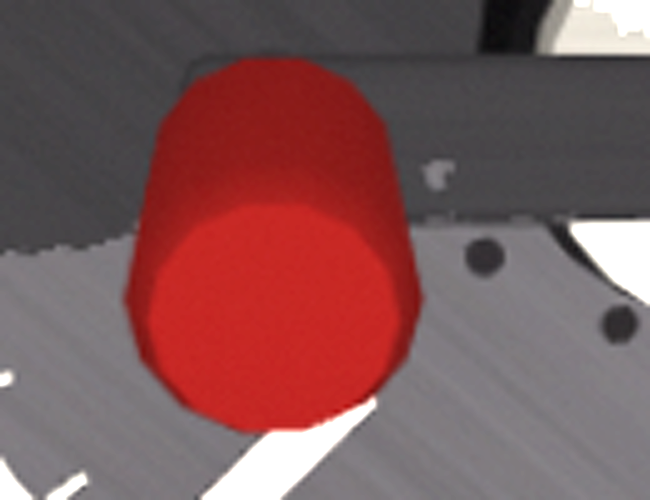

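The grip is seen about 3 mm off the prediction along tool +x. I'll split the difference, then lower and close gently.

Call:
move_arm(
  plan=[
    [[0.08, 0.02, 0.8, 0, 0, 0, 1], [0, 0, 0.8, 0, 0, 0, 1], [0, 0, 0.8, 0, 0, 0, 1], [0, 0, 0.8, 0, 0, 0, 1], [0, 0, 0.8, 0, 0, 0, 1], [0, 0, 0, 0, 0, 0, 1], [0, 0, 0, 0, 0, 0, -1], [0, 0, 0, 0, 0, 0, -1], [0, 0, 0, 0, 0, 0, -1], [0, 0, 0, 0, 0, 0, -1]],
  ],
  grip_force=25,
)

```text
clock: 4.4
position: [0.5536, -0.0153, 0.1721]
tool_rot: [-3.14, 0.001, 2.795]
force: [-2.4, -7.6, 16.0]
grip_width: 0.0311
finger_force: 23.3
```

```bash
python3 d.py .5537 -.0155 .172; python3 - <<'E'
from h import *
for n in ("scene","top"): 
    f=grab_frame(n); c=f["color"][:,:,::-1]; 
    np.savez(f"/tmp/{n}.npz",**{k:np.array(v) for k,v in f.items()})
    a=c[190:340,240:400] if n=="scene" else c[130:290,220:380]
    cv2.imwrite(f"/tmp/{n}.png",cv2.resize(a,(400,400)))
cv2.imwrite("pics/g.png",np.hstack([cv2.imread("/tmp/scene.png"),cv2.imread("/tmp/top.png")]))
E
```

```text
4.4 [ 0.5536 -0.0153  0.1721] [-3.1404e+00  9.0000e-04  2.7952e+00] [-0.22  0.49  0.19  1.86 -0.12  0.81  1.26] [-2.41 -7.65 16.03] 0.03108084961996259 delta units [-0.01 -0.01  0.01]
```

View pics/g.png

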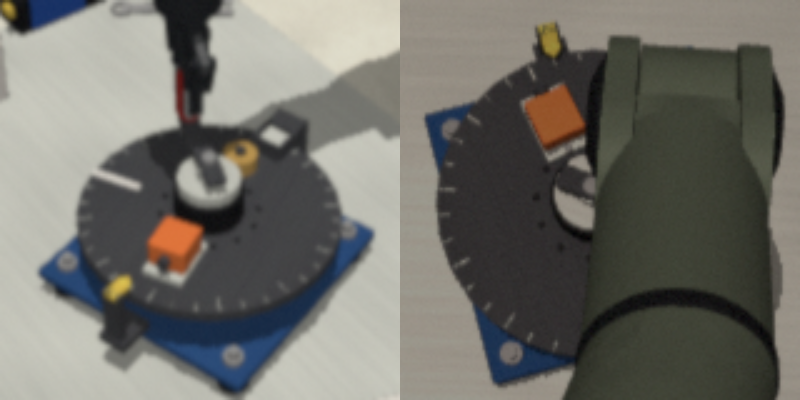

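The grip is held between the pads in both views: scene-crop line at (117,181), orange unit at (175,245). The platter is still at about its starting angle. Next is the crank planner and platter estimator.

```bash
cat > crank.py <<'E'
import json,sys,os
from h import *
YAW=2.795; C=np.array([.577,.0558]); A=.3093; r=.075
S=json.load(open("s.json")) if os.path.exists("s.json") else None
ex,ey=np.array([np.cos(YAW),np.sin(YAW)]),np.array([np.sin(YAW),-np.cos(YAW)])
def detect(f):
    Cz=np.r_[C,0]; th=np.linspace(0,2*np.pi,720,endpoint=False); rr=np.linspace(.108,.134,10)
    P=np.array([[C[0]+q*np.cos(t),C[1]+q*np.sin(t),.086] for t in th for q in rr])
    m=proj(f,P).astype(np.float32).reshape(720,10,2)
    I=cv2.remap(f["color"],m[...,0],m[...,1],cv2.INTER_LINEAR).astype(float)
    s=np.median(I.min(2),1); pad=np.abs((th-A-np.pi+np.pi)%(2*np.pi)-np.pi)<.2
    s[pad]=0; b=np.median(s); w=np.clip(s-b-40,0,None); i=np.argmax(np.convolve(np.r_[s[-5:],s,s[:5]],np.ones(11),"valid"))
    k=np.arange(i-14,i+15)%720; off=(np.arange(-14,15)*w[k]).sum()/max(w[k].sum(),1e-6)
    line=th[i]+off*2*np.pi/720-A
    hsv=cv2.cvtColor(f["color"],cv2.COLOR_RGB2HSV); M=cv2.inRange(hsv,(3,150,90),(16,255,255))
    box=np.zeros_like(M); c=proj(f,[[*C,.1]])[0].astype(int); cv2.circle(box,tuple(int(v) for v in c),62,255,-1); M&=box
    ys,xs=np.nonzero(M); o=None
    if len(xs)>60:
        p=plane(f,xs.mean(),ys.mean(),.108); d=p-C; o=np.arctan2(d[1],d[0])-np.pi/2-A
    return line,w[k].sum(),o,len(xs)
def sim(p,th0,log,ts,dt=.005):
    k,fr=p; b=.17*k; t=log[0][0]; T=np.array(log); w=0.; th=th0; out=[]; n=int(round((max(ts)-t)/dt)); j=0
    tt=t+dt*np.arange(n+1); ph=np.interp(tt,T[:,0],T[:,1]); H=[]
    for i in range(n+1):
        H.append((tt[i],th,w))
        if i==n: break
        u=(ph[i+1]-ph[i])/dt; a=k*(u-w)-b*w
        if w==0 and abs(a)<fr: continue
        sg=np.sign(w) if w else np.sign(a); w2=w+dt*(a-fr*sg)
        if w*w2<0: w2=0.
        w=w2; th+=w*dt
    return np.array(H)
def fit():
    ms=S["meas"]
    if len(ms)<3: return [.875,.4],S["meas"][0][1]
    ts=[m[0] for m in ms]; y=np.array([m[1] for m in ms])
    def res(x):
        H=sim(x[:2],x[2],S["log"],ts); return np.r_[(np.interp(ts,H[:,0],H[:,1])-y)/.02,(x[0]-.875)/.25,(x[1]-.4)/.2]
    s=least_squares(res,[.875,.4,y[0]],diff_step=1e-3); print("fit",s.x.round(3),"res",(s.fun[:-2]*.02).round(3)[-6:]); return list(s.x[:2]),s.x[2]
def meas():
    t=observe()["clock"]; f=grab_frame("scene"); l,q,o,n=detect(f)
    # unwrap to the model's prediction
    if S["meas"]:
        p,t0=fit(); H=sim(p,t0,S["log"],[t]); pr=H[-1,1]
    else: pr=-1.4
    near=lambda v:v+2*np.pi*round((pr-v)/2/np.pi)
    l=near(l); o=None if o is None else near(o)
    print("t",round(t,2),"line",round(l,3),round(q),"orange",None if o is None else round(o,3),n,"pred",round(pr,3))
    if q>800 and (o is None or abs(o-l)<.25): S["meas"].append([t,l])
    elif o is not None and n>150: S["meas"].append([t,o])
    t2=observe()["clock"]; S["log"].append([t2,S["log"][-1][1]])
def rows(ws,name=""):
    """ws: crank world speeds of each row; prints and logs rows"""
    ph=S["log"][-1][1]; t=observe()["clock"] if not name else S["log"][-1][0]
    cmd=np.array(S["cmd"]); out=[]
    for w in ws:
        ph+=w*.1; g=C+r*np.array([np.cos(ph),np.sin(ph)]); d=g-cmd
        q=np.clip([round(d@ex/.02,2),round(d@ey/.02,2)],-1,1); cmd=cmd+.02*(q[0]*ex+q[1]*ey); out.append(q)
        S["log"].append([S["log"][-1][0]+.1,ph])
    S["cmd"]=list(cmd)
    for i in range(0,len(out),10): print("["+", ".join(f"[{a:g}, {b:g}, 0, 0, 0, 0, -1]" for a,b in out[i:i+10])+"]")
def status():
    o=observe(); e=o["position"][:2]-S["cmd"]; d=o["position"][:2]-C; ra=d/np.hypot(*d); F=o["force"]
    print("clock",round(o["clock"],2),"log",round(S["log"][-1][0],2),"err mm",(e*1e3).round(1),"rad F",round(F[:2]@ra,1),"tan F",round(F[1]*ra[0]-F[0]*ra[1],1),"Fz",round(F[2],1),"phi",round(np.arctan2(d[1],d[0]),3),"logphi",round((S["log"][-1][1]+np.pi)%(2*np.pi)-np.pi,3),"w",round(o["grip_width"],4))
def save(): json.dump(S,open("s.json","w"))
E
python3 - <<'E'
import crank as c, numpy as np
o=c.observe(); d=o["position"][:2]-c.C
c.S={"cmd":list(o["position"][:2]),"log":[[o["clock"],float(np.arctan2(d[1],d[0]))]],"meas":[]}
c.meas(); c.status()
c.rows([.2,.5,.8,1.1,1.4,1.7,2,2.2,2.2,2.2]); c.rows([2.2]*10); c.save()
E
```

```text
t 4.5 line -1.401 759 orange -1.454 300 pred -1.4
clock 4.55 log 4.55 err mm [ 0. -0.] rad F 8.3 tan F -0.0 Fz 9.7 phi -1.885 logphi -1.885 w 0.0311
[[-0.08, -0, 0, 0, 0, 0, -1], [-0.18, 0.01, 0, 0, 0, 0, -1], [-0.3, 0.04, 0, 0, 0, 0, -1], [-0.4, 0.1, 0, 0, 0, 0, -1], [-0.49, 0.19, 0, 0, 0, 0, -1], [-0.55, 0.31, 0, 0, 0, 0, -1], [-0.58, 0.48, 0, 0, 0, 0, -1], [-0.5, 0.66, 0, 0, 0, 0, -1], [-0.35, 0.74, 0, 0, 0, 0, -1], [-0.18, 0.8, 0, 0, 0, 0, -1]]
[[0, 0.83, 0, 0, 0, 0, -1], [0.18, 0.8, 0, 0, 0, 0, -1], [0.36, 0.75, 0, 0, 0, 0, -1], [0.5, 0.65, 0, 0, 0, 0, -1], [0.64, 0.52, 0, 0, 0, 0, -1], [0.73, 0.37, 0, 0, 0, 0, -1], [0.8, 0.2, 0, 0, 0, 0, -1], [0.82, 0.03, 0, 0, 0, 0, -1], [0.81, -0.16, 0, 0, 0, 0, -1], [0.76, -0.33, 0, 0, 0, 0, -1]]
```

Call:
move_arm(
  plan=[
    [[-0.08, 0, 0, 0, 0, 0, -1], [-0.18, 0.01, 0, 0, 0, 0, -1], [-0.3, 0.04, 0, 0, 0, 0, -1], [-0.4, 0.1, 0, 0, 0, 0, -1], [-0.49, 0.19, 0, 0, 0, 0, -1], [-0.55, 0.31, 0, 0, 0, 0, -1], [-0.58, 0.48, 0, 0, 0, 0, -1], [-0.5, 0.66, 0, 0, 0, 0, -1], [-0.35, 0.74, 0, 0, 0, 0, -1], [-0.18, 0.8, 0, 0, 0, 0, -1]],
  ],
)

```text
clock: 5.55
position: [0.6462, 0.0226, 0.1723]
tool_rot: [-3.141, 0.004, 2.794]
force: [5.3, -3.7, 2.4]
grip_width: 0.0308
finger_force: 24.9
```

```bash
sed -i 's/q>800/q>400/' crank.py; python3 d.py .577 .0558 .172
```

```text
5.55 [0.6462 0.0226 0.1723] [-3.1414  0.0042  2.7939] [-0.25  0.63  0.19  1.61 -0.13  0.92  1.21] [ 5.3  -3.72  2.36] 0.030764746748585897 delta units [3.82 0.38 0.  ]
```

Call:
move_arm(
  plan=[
    [[0, 0.83, 0, 0, 0, 0, -1], [0.18, 0.8, 0, 0, 0, 0, -1], [0.36, 0.75, 0, 0, 0, 0, -1], [0.5, 0.65, 0, 0, 0, 0, -1], [0.64, 0.52, 0, 0, 0, 0, -1], [0.73, 0.37, 0, 0, 0, 0, -1], [0.8, 0.2, 0, 0, 0, 0, -1], [0.82, 0.03, 0, 0, 0, 0, -1], [0.81, -0.16, 0, 0, 0, 0, -1], [0.76, -0.33, 0, 0, 0, 0, -1]],
  ],
)

```text
clock: 6.55
position: [0.5638, 0.1292, 0.1722]
tool_rot: [-3.14, 0.002, 2.795]
force: [4.0, -18.8, 7.6]
grip_width: 0.0316
finger_force: 25.9
```

```bash
python3 - <<'E'
import crank as c
c.S["meas"][0][1]=-1.401
c.status(); c.meas(); p,t0=c.fit(); H=c.sim(p,t0,c.S["log"],[c.S["log"][-1][0]]); print("omega",H[-1])
c.rows([2.25]*10); c.save()
E
```

```text
clock 6.55 log 6.55 err mm [-0.1 -0.4] rad F -19.2 tan F -0.6 Fz 7.6 phi 1.749 logphi 1.745 w 0.0316
t 6.55 line -0.044 769 orange -0.028 290 pred -0.213
omega [ 6.6        -0.15576686  1.10962245]
[[0.67, -0.49, 0, 0, 0, 0, -1], [0.55, -0.64, 0, 0, 0, 0, -1], [0.4, -0.74, 0, 0, 0, 0, -1], [0.22, -0.82, 0, 0, 0, 0, -1], [0.03, -0.84, 0, 0, 0, 0, -1], [-0.16, -0.83, 0, 0, 0, 0, -1], [-0.33, -0.77, 0, 0, 0, 0, -1], [-0.51, -0.67, 0, 0, 0, 0, -1], [-0.63, -0.55, 0, 0, 0, 0, -1], [-0.75, -0.39, 0, 0, 0, 0, -1]]
```

```bash
sed -i 's/C=np.array(\[.577,.0558\])/C=np.array([.5773,.0548])/' crank.py; python3 - <<'E'
import crank as c
c.S["log"]=c.S["log"][:-10]; p=c.observe()["position"]; c.S["cmd"]=[p[0]+.0001,p[1]+.0004]
c.rows([2.2]*10); c.save()
E
```

```text
[[0.54, -0.45, 0, 0, 0, 0, -1], [0.55, -0.62, 0, 0, 0, 0, -1], [0.39, -0.72, 0, 0, 0, 0, -1], [0.23, -0.79, 0, 0, 0, 0, -1], [0.05, -0.82, 0, 0, 0, 0, -1], [-0.13, -0.82, 0, 0, 0, 0, -1], [-0.31, -0.76, 0, 0, 0, 0, -1], [-0.46, -0.68, 0, 0, 0, 0, -1], [-0.6, -0.56, 0, 0, 0, 0, -1], [-0.71, -0.42, 0, 0, 0, 0, -1]]
```

Call:
move_arm(
  plan=[
    [[0.54, -0.45, 0, 0, 0, 0, -1], [0.55, -0.62, 0, 0, 0, 0, -1], [0.39, -0.72, 0, 0, 0, 0, -1], [0.23, -0.79, 0, 0, 0, 0, -1], [0.05, -0.82, 0, 0, 0, 0, -1], [-0.13, -0.82, 0, 0, 0, 0, -1], [-0.31, -0.76, 0, 0, 0, 0, -1], [-0.46, -0.68, 0, 0, 0, 0, -1], [-0.6, -0.56, 0, 0, 0, 0, -1], [-0.71, -0.42, 0, 0, 0, 0, -1]],
  ],
)

```text
clock: 7.6
position: [0.5266, 0.0013, 0.1722]
tool_rot: [-3.141, -0.0, 2.795]
force: [-1.8, -1.5, 11.6]
grip_width: 0.0314
finger_force: 26.3
```

```bash
cat > go.py <<'E'
import crank as c, sys
c.status(); c.meas(); p,t0=c.fit(); H=c.sim(p,t0,c.S["log"],[c.S["log"][-1][0]]); print("omega",H[-1],"steady crank for 1.57:",1.57*1.17+p[1]/p[0])
ws=eval(sys.argv[1]); c.rows(ws); H=c.sim(p,t0,c.S["log"],[c.S["log"][-1][0]]); print("then",H[-1]); c.save()
E
python3 go.py "[2.2]*10"
```

```text
clock 7.6 log 7.6 err mm [1.4 0.5] rad F 2.3 tan F -0.3 Fz 11.6 phi -2.33 logphi -2.338 w 0.0314
t 7.6 line 1.385 749 orange 1.435 264 pred 1.097
fit [ 0.968  0.344 -1.401] res [ 0. -0. -0.]
omega [7.65       1.45572489 1.36569467] steady crank for 1.57: 2.1920868871229096
[[-0.79, -0.25, 0, 0, 0, 0, -1], [-0.82, -0.08, 0, 0, 0, 0, -1], [-0.82, 0.11, 0, 0, 0, 0, -1], [-0.77, 0.28, 0, 0, 0, 0, -1], [-0.69, 0.44, 0, 0, 0, 0, -1], [-0.58, 0.59, 0, 0, 0, 0, -1], [-0.44, 0.7, 0, 0, 0, 0, -1], [-0.28, 0.77, 0, 0, 0, 0, -1], [-0.1, 0.82, 0, 0, 0, 0, -1], [0.08, 0.82, 0, 0, 0, 0, -1]]
then [8.65       2.90670539 1.50898724]
```

Call:
move_arm(
  plan=[
    [[-0.79, -0.25, 0, 0, 0, 0, -1], [-0.82, -0.08, 0, 0, 0, 0, -1], [-0.82, 0.11, 0, 0, 0, 0, -1], [-0.77, 0.28, 0, 0, 0, 0, -1], [-0.69, 0.44, 0, 0, 0, 0, -1], [-0.58, 0.59, 0, 0, 0, 0, -1], [-0.44, 0.7, 0, 0, 0, 0, -1], [-0.28, 0.77, 0, 0, 0, 0, -1], [-0.1, 0.82, 0, 0, 0, 0, -1], [0.08, 0.82, 0, 0, 0, 0, -1]],
  ],
)

```text
clock: 8.65
position: [0.6537, 0.0473, 0.1722]
tool_rot: [3.141, -0.0, 2.795]
force: [-12.1, 0.8, 14.1]
grip_width: 0.0312
finger_force: 26.5
```

```bash
python3 go.py "[2.25]*20"
```

```text
clock 8.65 log 8.65 err mm [2.  2.8] rad F -12.1 tan F -0.4 Fz 14.1 phi -0.098 logphi -0.138 w 0.0312
fit [ 0.968  0.344 -1.401] res [ 0. -0. -0.]
t 8.65 line 2.906 577 orange 2.752 69 pred 2.907
fit [ 0.969  0.345 -1.401] res [ 0. -0. -0.  0.]
omega [8.7        2.97881909 1.40841048] steady crank for 1.57: 2.192688147559829
[[0.27, 0.8, 0, 0, 0, 0, -1], [0.44, 0.72, 0, 0, 0, 0, -1], [0.58, 0.6, 0, 0, 0, 0, -1], [0.71, 0.46, 0, 0, 0, 0, -1], [0.79, 0.29, 0, 0, 0, 0, -1], [0.84, 0.1, 0, 0, 0, 0, -1], [0.83, -0.08, 0, 0, 0, 0, -1], [0.8, -0.27, 0, 0, 0, 0, -1], [0.72, -0.44, 0, 0, 0, 0, -1], [0.6, -0.59, 0, 0, 0, 0, -1]]
[[0.46, -0.71, 0, 0, 0, 0, -1], [0.28, -0.79, 0, 0, 0, 0, -1], [0.1, -0.84, 0, 0, 0, 0, -1], [-0.09, -0.83, 0, 0, 0, 0, -1], [-0.27, -0.8, 0, 0, 0, 0, -1], [-0.44, -0.72, 0, 0, 0, 0, -1], [-0.59, -0.59, 0, 0, 0, 0, -1], [-0.71, -0.46, 0, 0, 0, 0, -1], [-0.8, -0.28, 0, 0, 0, 0, -1], [-0.83, -0.1, 0, 0, 0, 0, -1]]
then [10.7         6.05111302  1.59731542]
```

```bash
cat >> crank.py <<'E'
def rebase():
    p=observe()["position"][:2]; d=p-C; a=np.arctan2(d[1],d[0]); ph=S["log"][-1][1]
    S["cmd"]=list(p); S["log"][-1][1]=float(ph+(a-ph+np.pi)%(2*np.pi)-np.pi)
E
sed -i 's/c.status(); c.meas();/c.status()\nif len(sys.argv)<3: c.meas()\nc.rebase();/' go.py
python3 - <<'E'
import crank as c
c.S["log"]=c.S["log"][:-20]; c.rebase(); c.status(); c.rows([2.2]+[2.25]*9); c.save()
E
```

```text
clock 8.7 log 8.7 err mm [0. 0.] rad F -6.4 tan F 5.4 Fz 16.8 phi -0.05 logphi -0.05 w 0.0311
[[0.4, 0.73, 0, 0, 0, 0, -1], [0.5, 0.68, 0, 0, 0, 0, -1], [0.63, 0.56, 0, 0, 0, 0, -1], [0.74, 0.39, 0, 0, 0, 0, -1], [0.82, 0.23, 0, 0, 0, 0, -1], [0.84, 0.03, 0, 0, 0, 0, -1], [0.83, -0.15, 0, 0, 0, 0, -1], [0.77, -0.34, 0, 0, 0, 0, -1], [0.68, -0.49, 0, 0, 0, 0, -1], [0.55, -0.64, 0, 0, 0, 0, -1]]
```

Call:
move_arm(
  plan=[
    [[0.4, 0.73, 0, 0, 0, 0, -1], [0.5, 0.68, 0, 0, 0, 0, -1], [0.63, 0.56, 0, 0, 0, 0, -1], [0.74, 0.39, 0, 0, 0, 0, -1], [0.82, 0.23, 0, 0, 0, 0, -1], [0.84, 0.03, 0, 0, 0, 0, -1], [0.83, -0.15, 0, 0, 0, 0, -1], [0.77, -0.34, 0, 0, 0, 0, -1], [0.68, -0.49, 0, 0, 0, 0, -1], [0.55, -0.64, 0, 0, 0, 0, -1]],
  ],
)

```text
clock: 9.7
position: [0.5322, 0.1139, 0.1722]
tool_rot: [3.139, -0.0, 2.798]
force: [-1.6, 3.8, 9.5]
grip_width: 0.0315
finger_force: 26.9
```

```bash
python3 go.py "[2.25]*10"
```

```text
clock 9.7 log 9.7 err mm [-1.2 -1.8] rad F 4.0 tan F -1.0 Fz 9.5 phi 2.222 logphi 2.195 w 0.0315
fit [ 0.969  0.345 -1.401] res [ 0. -0. -0.  0.]
t 9.7 line 4.484 738 orange 4.438 300 pred 4.522
fit [ 1.007  0.38  -1.402] res [-0.001  0.006 -0.    -0.013  0.008]
omega [9.75       4.56954271 1.51956994] steady crank for 1.57: 2.2141389879777686
[[0.39, -0.74, 0, 0, 0, 0, -1], [0.17, -0.83, 0, 0, 0, 0, -1], [-0.03, -0.84, 0, 0, 0, 0, -1], [-0.21, -0.81, 0, 0, 0, 0, -1], [-0.39, -0.75, 0, 0, 0, 0, -1], [-0.55, -0.64, 0, 0, 0, 0, -1], [-0.67, -0.5, 0, 0, 0, 0, -1], [-0.77, -0.34, 0, 0, 0, 0, -1], [-0.83, -0.16, 0, 0, 0, 0, -1], [-0.84, 0.03, 0, 0, 0, 0, -1]]
then [10.75        6.12275935  1.57576763]
```

Call:
move_arm(
  plan=[
    [[0.39, -0.74, 0, 0, 0, 0, -1], [0.17, -0.83, 0, 0, 0, 0, -1], [-0.03, -0.84, 0, 0, 0, 0, -1], [-0.21, -0.81, 0, 0, 0, 0, -1], [-0.39, -0.75, 0, 0, 0, 0, -1], [-0.55, -0.64, 0, 0, 0, 0, -1], [-0.67, -0.5, 0, 0, 0, 0, -1], [-0.77, -0.34, 0, 0, 0, 0, -1], [-0.83, -0.16, 0, 0, 0, 0, -1], [-0.84, 0.03, 0, 0, 0, 0, -1]],
  ],
)

```text
clock: 10.75
position: [0.5665, -0.0191, 0.1722]
tool_rot: [3.14, 0.001, 2.795]
force: [1.0, 10.3, 7.5]
grip_width: 0.0313
finger_force: 26.9
```

```bash
python3 go.py "[2.25]*20"
```

```text
clock 10.75 log 10.75 err mm [ 4.1 -0.5] rad F -10.3 tan F -0.5 Fz 7.5 phi -1.716 logphi -1.77 w 0.0313
fit [ 1.007  0.38  -1.402] res [-0.001  0.006 -0.    -0.013  0.008]
t 10.75 line 6.073 756 orange 6.089 305 pred 6.123
fit [ 1.046  0.413 -1.405] res [-0.004  0.014  0.004 -0.02  -0.011  0.016]
omega [10.8         6.16642816  1.5364688 ] steady crank for 1.57: 2.2319980455404105
[[-0.8, 0.26, 0, 0, 0, 0, -1], [-0.71, 0.45, 0, 0, 0, 0, -1], [-0.59, 0.61, 0, 0, 0, 0, -1], [-0.44, 0.71, 0, 0, 0, 0, -1], [-0.27, 0.8, 0, 0, 0, 0, -1], [-0.08, 0.84, 0, 0, 0, 0, -1], [0.11, 0.83, 0, 0, 0, 0, -1], [0.28, 0.8, 0, 0, 0, 0, -1], [0.46, 0.7, 0, 0, 0, 0, -1], [0.61, 0.59, 0, 0, 0, 0, -1]]
[[0.71, 0.44, 0, 0, 0, 0, -1], [0.8, 0.26, 0, 0, 0, 0, -1], [0.84, 0.08, 0, 0, 0, 0, -1], [0.84, -0.11, 0, 0, 0, 0, -1], [0.79, -0.29, 0, 0, 0, 0, -1], [0.7, -0.46, 0, 0, 0, 0, -1], [0.59, -0.6, 0, 0, 0, 0, -1], [0.43, -0.73, 0, 0, 0, 0, -1], [0.26, -0.8, 0, 0, 0, 0, -1], [0.08, -0.83, 0, 0, 0, 0, -1]]
then [12.8         9.30089375  1.58119008]
```

Call:
move_arm(
  plan=[
    [[-0.8, 0.26, 0, 0, 0, 0, -1], [-0.71, 0.45, 0, 0, 0, 0, -1], [-0.59, 0.61, 0, 0, 0, 0, -1], [-0.44, 0.71, 0, 0, 0, 0, -1], [-0.27, 0.8, 0, 0, 0, 0, -1], [-0.08, 0.84, 0, 0, 0, 0, -1], [0.11, 0.83, 0, 0, 0, 0, -1], [0.28, 0.8, 0, 0, 0, 0, -1], [0.46, 0.7, 0, 0, 0, 0, -1], [0.61, 0.59, 0, 0, 0, 0, -1]],
  ],
)

```text
clock: 11.8
position: [0.64, 0.0978, 0.1725]
tool_rot: [3.137, 0.006, 2.797]
force: [10.7, 6.8, 0.9]
grip_width: 0.0314
finger_force: 26.6
```

Call:
move_arm(
  plan=[
    [[0.71, 0.44, 0, 0, 0, 0, -1], [0.8, 0.26, 0, 0, 0, 0, -1], [0.84, 0.08, 0, 0, 0, 0, -1], [0.84, -0.11, 0, 0, 0, 0, -1], [0.79, -0.29, 0, 0, 0, 0, -1], [0.7, -0.46, 0, 0, 0, 0, -1], [0.59, -0.6, 0, 0, 0, 0, -1], [0.43, -0.73, 0, 0, 0, 0, -1], [0.26, -0.8, 0, 0, 0, 0, -1], [0.08, -0.83, 0, 0, 0, 0, -1]],
  ],
)

```text
clock: 12.8
position: [0.5057, 0.0774, 0.1725]
tool_rot: [3.14, 0.008, 2.794]
force: [28.7, -8.5, -10.9]
grip_width: 0.0316
finger_force: 26.0
```

```bash
python3 go.py "[2.25]*20"
```

```text
clock 12.8 log 12.8 err mm [-0.6 -1.5] rad F -29.9 tan F -0.5 Fz -10.9 phi 2.836 logphi 2.816 w 0.0316
fit [ 1.046  0.413 -1.405] res [-0.004  0.014  0.004 -0.02  -0.011  0.016]
t 12.8 line 11.054 28 orange 9.318 264 pred 9.301
fit [ 1.035  0.405 -1.403] res [ 0.011  0.002 -0.02  -0.008  0.022 -0.005]
omega [12.85        9.39107435  1.52731235] steady crank for 1.57: 2.227963632862627
[[-0.15, -0.83, 0, 0, 0, 0, -1], [-0.34, -0.77, 0, 0, 0, 0, -1], [-0.5, -0.67, 0, 0, 0, 0, -1], [-0.64, -0.55, 0, 0, 0, 0, -1], [-0.75, -0.39, 0, 0, 0, 0, -1], [-0.81, -0.22, 0, 0, 0, 0, -1], [-0.85, -0.02, 0, 0, 0, 0, -1], [-0.82, 0.16, 0, 0, 0, 0, -1], [-0.77, 0.34, 0, 0, 0, 0, -1], [-0.67, 0.5, 0, 0, 0, 0, -1]]
[[-0.55, 0.65, 0, 0, 0, 0, -1], [-0.39, 0.74, 0, 0, 0, 0, -1], [-0.21, 0.82, 0, 0, 0, 0, -1], [-0.02, 0.84, 0, 0, 0, 0, -1], [0.16, 0.83, 0, 0, 0, 0, -1], [0.35, 0.77, 0, 0, 0, 0, -1], [0.51, 0.67, 0, 0, 0, 0, -1], [0.64, 0.54, 0, 0, 0, 0, -1], [0.75, 0.38, 0, 0, 0, 0, -1], [0.82, 0.21, 0, 0, 0, 0, -1]]
then [14.85       12.52269798  1.5834154 ]
```

```bash
sed -i 's/C=np.array(\[.5773,.0548\])/C=np.array([.5785,.0550])/' crank.py; python3 - <<'E'
import crank as c
c.S["log"]=c.S["log"][:-20]; c.rebase(); c.status(); c.rows([2.23]*20); c.save()
E
```

```text
clock 12.85 log 12.85 err mm [0. 0.] rad F -23.4 tan F 4.8 Fz -9.8 phi 2.878 logphi 2.878 w 0.0313
[[-0.21, -0.81, 0, 0, 0, 0, -1], [-0.34, -0.77, 0, 0, 0, 0, -1], [-0.5, -0.67, 0, 0, 0, 0, -1], [-0.63, -0.54, 0, 0, 0, 0, -1], [-0.74, -0.39, 0, 0, 0, 0, -1], [-0.81, -0.21, 0, 0, 0, 0, -1], [-0.83, -0.04, 0, 0, 0, 0, -1], [-0.82, 0.16, 0, 0, 0, 0, -1], [-0.77, 0.33, 0, 0, 0, 0, -1], [-0.67, 0.49, 0, 0, 0, 0, -1]]
[[-0.55, 0.63, 0, 0, 0, 0, -1], [-0.4, 0.73, 0, 0, 0, 0, -1], [-0.22, 0.81, 0, 0, 0, 0, -1], [-0.04, 0.83, 0, 0, 0, 0, -1], [0.15, 0.82, 0, 0, 0, 0, -1], [0.32, 0.77, 0, 0, 0, 0, -1], [0.48, 0.68, 0, 0, 0, 0, -1], [0.63, 0.56, 0, 0, 0, 0, -1], [0.73, 0.4, 0, 0, 0, 0, -1], [0.8, 0.23, 0, 0, 0, 0, -1]]
```

Call:
move_arm(
  plan=[
    [[-0.21, -0.81, 0, 0, 0, 0, -1], [-0.34, -0.77, 0, 0, 0, 0, -1], [-0.5, -0.67, 0, 0, 0, 0, -1], [-0.63, -0.54, 0, 0, 0, 0, -1], [-0.74, -0.39, 0, 0, 0, 0, -1], [-0.81, -0.21, 0, 0, 0, 0, -1], [-0.83, -0.04, 0, 0, 0, 0, -1], [-0.82, 0.16, 0, 0, 0, 0, -1], [-0.77, 0.33, 0, 0, 0, 0, -1], [-0.67, 0.49, 0, 0, 0, 0, -1]],
  ],
)

```text
clock: 13.85
position: [0.6067, -0.0137, 0.1725]
tool_rot: [-3.139, 0.004, 2.792]
force: [4.4, -11.6, 5.4]
grip_width: 0.0312
finger_force: 27.7
```

Call:
move_arm(
  plan=[
    [[-0.55, 0.63, 0, 0, 0, 0, -1], [-0.4, 0.73, 0, 0, 0, 0, -1], [-0.22, 0.81, 0, 0, 0, 0, -1], [-0.04, 0.83, 0, 0, 0, 0, -1], [0.15, 0.82, 0, 0, 0, 0, -1], [0.32, 0.77, 0, 0, 0, 0, -1], [0.48, 0.68, 0, 0, 0, 0, -1], [0.63, 0.56, 0, 0, 0, 0, -1], [0.73, 0.4, 0, 0, 0, 0, -1], [0.8, 0.23, 0, 0, 0, 0, -1]],
  ],
)

```text
clock: 14.85
position: [0.6125, 0.1226, 0.1723]
tool_rot: [-3.139, 0.0, 2.794]
force: [-9.7, -19.7, 17.9]
grip_width: 0.0311
finger_force: 29.2
```

```bash
python3 go.py "[2.25]*20"
```

```text
clock 14.85 log 14.85 err mm [-3.   2.4] rad F -21.9 tan F -0.1 Fz 17.9 phi 1.105 logphi 1.055 w 0.0311
fit [ 1.035  0.405 -1.403] res [ 0.011  0.002 -0.02  -0.008  0.022 -0.005]
t 14.85 line 12.498 780 orange 12.535 305 pred 12.507
fit [ 1.039  0.408 -1.404] res [ 0.003 -0.019 -0.009  0.02  -0.008  0.003]
omega [14.9        12.57840915  1.53705382] steady crank for 1.57: 2.229252868586909
[[0.84, -0.05, 0, 0, 0, 0, -1], [0.82, -0.21, 0, 0, 0, 0, -1], [0.75, -0.38, 0, 0, 0, 0, -1], [0.64, -0.55, 0, 0, 0, 0, -1], [0.51, -0.67, 0, 0, 0, 0, -1], [0.35, -0.77, 0, 0, 0, 0, -1], [0.16, -0.82, 0, 0, 0, 0, -1], [-0.02, -0.84, 0, 0, 0, 0, -1], [-0.22, -0.82, 0, 0, 0, 0, -1], [-0.38, -0.75, 0, 0, 0, 0, -1]]
[[-0.55, -0.64, 0, 0, 0, 0, -1], [-0.67, -0.5, 0, 0, 0, 0, -1], [-0.77, -0.34, 0, 0, 0, 0, -1], [-0.83, -0.16, 0, 0, 0, 0, -1], [-0.84, 0.02, 0, 0, 0, 0, -1], [-0.81, 0.22, 0, 0, 0, 0, -1], [-0.75, 0.39, 0, 0, 0, 0, -1], [-0.64, 0.55, 0, 0, 0, 0, -1], [-0.5, 0.67, 0, 0, 0, 0, -1], [-0.34, 0.77, 0, 0, 0, 0, -1]]
then [16.9        15.71606506  1.58331335]
```

Call:
move_arm(
  plan=[
    [[0.84, -0.05, 0, 0, 0, 0, -1], [0.82, -0.21, 0, 0, 0, 0, -1], [0.75, -0.38, 0, 0, 0, 0, -1], [0.64, -0.55, 0, 0, 0, 0, -1], [0.51, -0.67, 0, 0, 0, 0, -1], [0.35, -0.77, 0, 0, 0, 0, -1], [0.16, -0.82, 0, 0, 0, 0, -1], [-0.02, -0.84, 0, 0, 0, 0, -1], [-0.22, -0.82, 0, 0, 0, 0, -1], [-0.38, -0.75, 0, 0, 0, 0, -1]],
  ],
)

```text
clock: 15.9
position: [0.5059, 0.0371, 0.172]
tool_rot: [-3.14, -0.004, 2.796]
force: [-13.8, -2.9, 23.7]
grip_width: 0.0316
finger_force: 29.2
```

Call:
move_arm(
  plan=[
    [[-0.55, -0.64, 0, 0, 0, 0, -1], [-0.67, -0.5, 0, 0, 0, 0, -1], [-0.77, -0.34, 0, 0, 0, 0, -1], [-0.83, -0.16, 0, 0, 0, 0, -1], [-0.84, 0.02, 0, 0, 0, 0, -1], [-0.81, 0.22, 0, 0, 0, 0, -1], [-0.75, 0.39, 0, 0, 0, 0, -1], [-0.64, 0.55, 0, 0, 0, 0, -1], [-0.5, 0.67, 0, 0, 0, 0, -1], [-0.34, 0.77, 0, 0, 0, 0, -1]],
  ],
)

```text
clock: 16.9
position: [0.6409, 0.0128, 0.1721]
tool_rot: [3.14, -0.002, 2.796]
force: [-20.4, 12.3, 18.8]
grip_width: 0.0311
finger_force: 28.8
```

```bash
python3 go.py "[2.23]*20"; python3 - <<'E'
import crank as c, numpy as np
p,t0=c.fit(); H=c.sim(p,t0,c.S["log"],[17]); i=np.where(H[:,2]<1.45)[0]; j=i[H[i,0]<16.9]; print("last below 1.45 at",H[j[-1]]," max",H[:,2].max())
E
```

```text
clock 16.9 log 16.9 err mm [2.6 3.1] rad F -23.8 tan F -1.2 Fz 18.8 phi -0.595 logphi -0.647 w 0.0311
fit [ 1.039  0.408 -1.404] res [ 0.003 -0.019 -0.009  0.02  -0.008  0.003]
t 16.9 line 17.502 0 orange 15.938 121 pred 15.716
fit [ 1.039  0.408 -1.404] res [ 0.003 -0.019 -0.009  0.02  -0.008  0.003]
omega [16.95       15.79476733  1.56661535] steady crank for 1.57: 2.229252868586909
[[-0.08, 0.83, 0, 0, 0, 0, -1], [0.11, 0.83, 0, 0, 0, 0, -1], [0.29, 0.78, 0, 0, 0, 0, -1], [0.45, 0.7, 0, 0, 0, 0, -1], [0.6, 0.58, 0, 0, 0, 0, -1], [0.71, 0.44, 0, 0, 0, 0, -1], [0.79, 0.27, 0, 0, 0, 0, -1], [0.83, 0.08, 0, 0, 0, 0, -1], [0.83, -0.1, 0, 0, 0, 0, -1], [0.79, -0.28, 0, 0, 0, 0, -1]]
[[0.7, -0.45, 0, 0, 0, 0, -1], [0.59, -0.59, 0, 0, 0, 0, -1], [0.44, -0.7, 0, 0, 0, 0, -1], [0.28, -0.79, 0, 0, 0, 0, -1], [0.09, -0.83, 0, 0, 0, 0, -1], [-0.09, -0.83, 0, 0, 0, 0, -1], [-0.27, -0.79, 0, 0, 0, 0, -1], [-0.44, -0.71, 0, 0, 0, 0, -1], [-0.59, -0.59, 0, 0, 0, 0, -1], [-0.7, -0.45, 0, 0, 0, 0, -1]]
then [18.95       18.93304292  1.57028774]
fit [ 1.039  0.408 -1.404] res [ 0.003 -0.019 -0.009  0.02  -0.008  0.003]
last below 1.45 at [8.265      2.32117536 1.44959809]  max 1.5834620458020532
```

```bash
sed -i 's/C=np.array(\[.5785,.0550\])/C=np.array([.5778,.0547])/' crank.py; python3 - <<'E'
import crank as c
c.S["log"]=c.S["log"][:-20]; c.rebase(); c.status(); c.rows([2.23]*10); c.save()
E
```

```text
clock 16.95 log 16.95 err mm [0. 0.] rad F -10.8 tan F 3.7 Fz 17.2 phi -0.543 logphi -0.543 w 0.0309
[[-0.05, 0.84, 0, 0, 0, 0, -1], [0.12, 0.82, 0, 0, 0, 0, -1], [0.29, 0.78, 0, 0, 0, 0, -1], [0.46, 0.7, 0, 0, 0, 0, -1], [0.6, 0.58, 0, 0, 0, 0, -1], [0.72, 0.43, 0, 0, 0, 0, -1], [0.79, 0.26, 0, 0, 0, 0, -1], [0.83, 0.08, 0, 0, 0, 0, -1], [0.83, -0.11, 0, 0, 0, 0, -1], [0.78, -0.29, 0, 0, 0, 0, -1]]
```

Call:
move_arm(
  plan=[
    [[-0.05, 0.84, 0, 0, 0, 0, -1], [0.12, 0.82, 0, 0, 0, 0, -1], [0.29, 0.78, 0, 0, 0, 0, -1], [0.46, 0.7, 0, 0, 0, 0, -1], [0.6, 0.58, 0, 0, 0, 0, -1], [0.72, 0.43, 0, 0, 0, 0, -1], [0.79, 0.26, 0, 0, 0, 0, -1], [0.83, 0.08, 0, 0, 0, 0, -1], [0.83, -0.11, 0, 0, 0, 0, -1], [0.78, -0.29, 0, 0, 0, 0, -1]],
  ],
)

```text
clock: 17.95
position: [0.5677, 0.1292, 0.1723]
tool_rot: [3.136, 0.0, 2.8]
force: [-1.7, 16.6, 8.8]
grip_width: 0.0314
finger_force: 28.3
```

```bash
cat > stop.py <<'E'
import crank as c, copy, numpy as np, sys
from scipy.optimize import brentq
c.status(); c.meas(); c.rebase(); p,t0=c.fit(); t=c.S["log"][-1][0]; print("now",c.sim(p,t0,c.S["log"],[t])[-1])
base=float(sys.argv[1]); target=6*np.pi
# crank: ramp linearly from base to v over 5 rows, hold v for the rest of 1st call, ramp to 0 in 2nd
prof=lambda v: list(np.linspace(base,v,6)[1:])+[v]*5+list(np.linspace(v,0,5)[1:])+[0]*16
def end(v):
    log=copy.deepcopy(c.S["log"])
    for w in prof(v): log.append([log[-1][0]+.1,log[-1][1]+w*.1])
    H=c.sim(p,t0,log,[log[-1][0]]); return H
for v in (0,.3,.6,.9,1.2): H=end(v); print(v,H[-1],H[:,2].min())
v=brentq(lambda v:end(v)[-1,1]-target,-.5,2); print("v",v); c.rows(prof(v)[:20]); c.save(); c.json.dump(list(map(float,prof(v))),open("prof.json","w"))
E
python3 stop.py 2.23
```

```text
clock 17.95 log 17.95 err mm [-1.4  0.1] rad F 16.7 tan F -0.6 Fz 8.8 phi 1.705 logphi 1.687 w 0.0314
fit [ 1.039  0.408 -1.404] res [ 0.003 -0.019 -0.009  0.02  -0.008  0.003]
t 17.95 line 17.42 740 orange 17.387 294 pred 17.368
fit [ 1.019  0.395 -1.4  ] res [-0.024 -0.01   0.023  0.003  0.023 -0.019]
now [18.         17.47875773  1.51845416]
0 [21.         18.57767373  0.        ] 0.0
0.3 [21.         18.75103336  0.        ] 0.0
0.6 [21.         18.93865861  0.        ] 0.0
0.9 [21.        19.1357207  0.       ] 0.0
1.2 [21.         19.33949179  0.        ] 0.0
v 0.4597698313330593
[[0.58, -0.4, 0, 0, 0, 0, -1], [0.4, -0.4, 0, 0, 0, 0, -1], [0.27, -0.34, 0, 0, 0, 0, -1], [0.16, -0.26, 0, 0, 0, 0, -1], [0.09, -0.15, 0, 0, 0, 0, -1], [0.07, -0.16, 0, 0, 0, 0, -1], [0.07, -0.16, 0, 0, 0, 0, -1], [0.06, -0.16, 0, 0, 0, 0, -1], [0.05, -0.16, 0, 0, 0, 0, -1], [0.05, -0.17, 0, 0, 0, 0, -1]]
[[0.02, -0.13, 0, 0, 0, 0, -1], [0.02, -0.08, 0, 0, 0, 0, -1], [0.01, -0.04, 0, 0, 0, 0, -1], [-0, -0, 0, 0, 0, 0, -1], [-0, -0, 0, 0, 0, 0, -1], [-0, -0, 0, 0, 0, 0, -1], [-0, -0, 0, 0, 0, 0, -1], [-0, -0, 0, 0, 0, 0, -1], [-0, -0, 0, 0, 0, 0, -1], [-0, -0, 0, 0, 0, 0, -1]]
```

Call:
move_arm(
  plan=[
    [[0.58, -0.4, 0, 0, 0, 0, -1], [0.4, -0.4, 0, 0, 0, 0, -1], [0.27, -0.34, 0, 0, 0, 0, -1], [0.16, -0.26, 0, 0, 0, 0, -1], [0.09, -0.15, 0, 0, 0, 0, -1], [0.07, -0.16, 0, 0, 0, 0, -1], [0.07, -0.16, 0, 0, 0, 0, -1], [0.06, -0.16, 0, 0, 0, 0, -1], [0.05, -0.16, 0, 0, 0, 0, -1], [0.05, -0.17, 0, 0, 0, 0, -1]],
  ],
)

```text
clock: 19.0
position: [0.5154, 0.0948, 0.172]
tool_rot: [3.14, -0.005, 2.798]
force: [-23.7, 15.7, 27.6]
grip_width: 0.0313
finger_force: 29.7
```

```bash
cat > stop2.py <<'E'
import crank as c, copy, numpy as np, sys
from scipy.optimize import brentq
c.S["log"]=c.S["log"][:int(sys.argv[1])] if int(sys.argv[1]) else c.S["log"]
c.status(); c.meas(); c.rebase(); p,t0=c.fit(); t=c.S["log"][-1][0]; now=c.sim(p,t0,c.S["log"],[t])[-1]; print("now",now,"meas",c.S["meas"][-1])
target=6*np.pi+(c.sim(p,t0,c.S["log"],[c.S["meas"][-1][0]])[-1,1]-c.S["meas"][-1][1])
prof=lambda v: list(v*np.array([.3,.7,1,1,1,1,1,1,.7,.3]))+[0]*10
def end(v):
    log=copy.deepcopy(c.S["log"])
    for w in prof(v): log.append([log[-1][0]+.1,log[-1][1]+w*.1])
    return c.sim(p,t0,log,[log[-1][0]])[-1]
for v in (-1.5,-.8,-.4,0,.4,.8,1.5): print(v,end(v)[1]-target,end(v)[2])
v=brentq(lambda v:end(v)[1]-target,-2,2); print("v",v); c.rows(prof(v)[:10]); c.save()
E
python3 stop2.py -10
```

```text
clock 19.0 log 19.0 err mm [2.7 2.9] rad F 28.4 tan F -0.4 Fz 27.6 phi 2.57 logphi 2.554 w 0.0313
fit [ 1.019  0.395 -1.4  ] res [-0.024 -0.01   0.023  0.003  0.023 -0.019]
t 19.0 line 18.637 756 orange 18.671 316 pred 18.58
fit [ 0.997  0.382 -1.39 ] res [-0.014  0.021  0.007  0.034  0.002 -0.025]
now [19.05       18.64387533  0.61963736] meas [19.0, np.float64(18.636756594754612)]
-1.5 -0.3585525694551741 0.0
-0.8 -0.0976832577472706 0.0
-0.4 -0.01336872474483286 0.0
0 0.049678472217298264 0.0
0.4 0.18615061750246653 0.0
0.8 0.36804181792726354 0.0
1.5 0.7353160523328981 0.0
v -0.2846543926111691
[[0.04, 0.04, 0, 0, 0, 0, -1], [-0.02, 0.07, 0, 0, 0, 0, -1], [-0.03, 0.11, 0, 0, 0, 0, -1], [-0.03, 0.1, 0, 0, 0, 0, -1], [-0.03, 0.1, 0, 0, 0, 0, -1], [-0.04, 0.1, 0, 0, 0, 0, -1], [-0.04, 0.1, 0, 0, 0, 0, -1], [-0.04, 0.1, 0, 0, 0, 0, -1], [-0.03, 0.07, 0, 0, 0, 0, -1], [-0.01, 0.03, 0, 0, 0, 0, -1]]
```

Call:
move_arm(
  plan=[
    [[0.04, 0.04, 0, 0, 0, 0, -1], [-0.02, 0.07, 0, 0, 0, 0, -1], [-0.03, 0.11, 0, 0, 0, 0, -1], [-0.03, 0.1, 0, 0, 0, 0, -1], [-0.03, 0.1, 0, 0, 0, 0, -1], [-0.04, 0.1, 0, 0, 0, 0, -1], [-0.04, 0.1, 0, 0, 0, 0, -1], [-0.04, 0.1, 0, 0, 0, 0, -1], [-0.03, 0.07, 0, 0, 0, 0, -1], [-0.01, 0.03, 0, 0, 0, 0, -1]],
  ],
)

```text
clock: 20.05
position: [0.5266, 0.1088, 0.1721]
tool_rot: [3.139, -0.003, 2.798]
force: [-15.6, 14.5, 19.0]
grip_width: 0.0318
finger_force: 29.1
```

Call:
move_arm(
  plan=[
    [[0, 0, 0, 0, 0, 0, -1], [0, 0, 0, 0, 0, 0, -1], [0, 0, 0, 0, 0, 0, -1], [0, 0, 0, 0, 0, 0, -1], [0, 0, 0, 0, 0, 0, -1], [0, 0, 0, 0, 0, 0, -1], [0, 0, 0, 0, 0, 0, -1], [0, 0, 0, 0, 0, 0, -1], [0, 0, 0, 0, 0, 0, -1], [0, 0, 0, 0, 0, 0, -1]],
  ],
)

```text
clock: 21.05
position: [0.5265, 0.1087, 0.1721]
tool_rot: [3.139, -0.003, 2.798]
force: [-14.2, 15.6, 19.0]
grip_width: 0.0313
finger_force: 29.1
```

```bash
python3 - <<'E'
import crank as c, numpy as np
c.rows([0]*10); c.status(); c.meas(); c.rebase(); c.save()
print(c.S["meas"][-1][1]-6*np.pi, c.fit())
import cv2
f=c.grab_frame("scene"); a=c.proj(f,[[c.C[0]+.145*np.cos(c.A),c.C[1]+.145*np.sin(c.A),.102]])[0]; print(a)
g=c.grab_frame("top")
x,y=a.astype(int); A=cv2.resize(f["color"][y-30:y+30,x-30:x+30,::-1],(390,390),interpolation=cv2.INTER_CUBIC); B=cv2.resize(g["color"][130:190,250:310,::-1],(390,390),interpolation=cv2.INTER_CUBIC); cv2.imwrite("pics/stop.png",np.hstack([A,B]))
E
```

```text
[[-0, -0, 0, 0, 0, 0, -1], [-0, -0, 0, 0, 0, 0, -1], [-0, -0, 0, 0, 0, 0, -1], [-0, -0, 0, 0, 0, 0, -1], [-0, -0, 0, 0, 0, 0, -1], [-0, -0, 0, 0, 0, 0, -1], [-0, -0, 0, 0, 0, 0, -1], [-0, -0, 0, 0, 0, 0, -1], [-0, -0, 0, 0, 0, 0, -1], [-0, -0, 0, 0, 0, 0, -1]]
clock 21.05 log 21.05 err mm [1.6 0.7] rad F 21.1 tan F -0.4 Fz 19.0 phi 2.33 logphi 2.352 w 0.0313
fit [ 0.997  0.382 -1.39 ] res [-0.014  0.021  0.007  0.034  0.002 -0.025]
t 21.05 line 18.882 699 orange 18.908 298 pred 18.825
fit [ 0.976  0.372 -1.378] res [ 0.017  0.006  0.038  0.013 -0.005 -0.026]
0.03220650231530087 ([np.float64(0.9759056054428105), np.float64(0.37159124359629053)], np.float64(-1.3778291293280724))
[291.75100265 294.01732521]
```

View pics/stop.png

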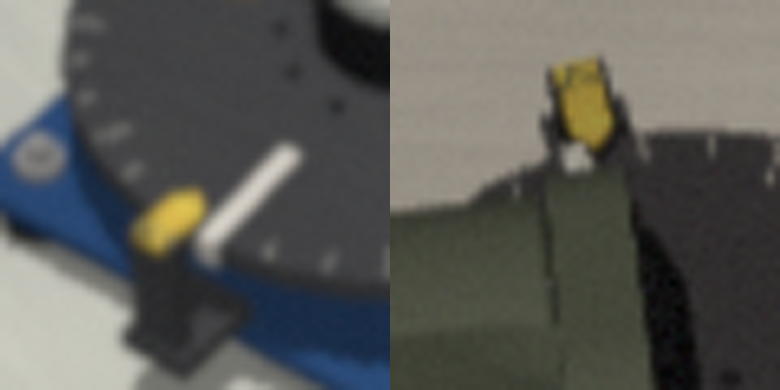

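The scene crop shows the line's rim end at (208,243) and the pointer tip at (200,205). The top crop shows the line at (577,157) and the tip at (598,149). The line looks slightly past the pointer, so I'll quantify it.

```bash
python3 - <<'E'
import crank as c, numpy as np
ang=lambda p:(np.arctan2(p[1]-c.C[1],p[0]-c.C[0]).round(4),np.hypot(*(p-c.C)).round(4))
f=c.grab_frame("scene"); g=c.grab_frame("top")
s=lambda x,y:(261+(x+.5)/6.5-.5,264+(y+.5)/6.5-.5); t=lambda x,y:(250+(x-390+.5)/6.5-.5,130+(y+.5)/6.5-.5)
print("scene tip",ang(c.plane(f,*s(200,205),.102)),"line out",ang(c.plane(f,*s(208,243),.086)),"line in",ang(c.plane(f,*s(290,150),.086)))
print("top tip",ang(c.plane(g,*t(598,149),.102)),"line",ang(c.plane(g,*t(577,157),.086)), "tip old",ang(c.plane(g,280.4,153,.102)))
E
```

```text
scene tip (np.float64(0.3206), np.float64(0.1489)) line out (np.float64(0.3568), np.float64(0.1518)) line in (np.float64(0.3243), np.float64(0.0887))
top tip (np.float64(0.2943), np.float64(0.1421)) line (np.float64(0.3483), np.float64(0.1461)) tip old (np.float64(0.3157), np.float64(0.1417))
```

```bash
python3 - <<'E'
import crank as c, copy, numpy as np
from scipy.optimize import brentq
t=c.observe()["clock"]; ph=c.S["log"][-1][1]; c.S["log"].append([t,ph]); c.rebase()
p=[.976,.372]
prof=lambda v: list(v*np.array([.4,1,1,1,.4]))+[0]*5
def d(v):
    log=[[0,0.]]
    for w in prof(v)+[0]*5: log.append([log[-1][0]+.1,log[-1][1]+w*.1])
    return c.sim(p,0,log,[log[-1][0]])[-1,1]
v=brentq(lambda v:d(v)+.045,-2,-.3); print(v,d(v)); c.status(); c.rows(prof(v)); c.save()
E
```

```text
-0.8877247742952354 -0.04499999999999999
clock 21.3 log 21.3 err mm [0. 0.] rad F 21.4 tan F 0.4 Fz 17.9 phi 2.33 logphi 2.33 w 0.031
[[-0.04, 0.13, 0, 0, 0, 0, -1], [-0.17, 0.28, 0, 0, 0, 0, -1], [-0.2, 0.27, 0, 0, 0, 0, -1], [-0.22, 0.25, 0, 0, 0, 0, -1], [-0.09, 0.1, 0, 0, 0, 0, -1], [-0, -0, 0, 0, 0, 0, -1], [-0, -0, 0, 0, 0, 0, -1], [-0, -0, 0, 0, 0, 0, -1], [-0, -0, 0, 0, 0, 0, -1], [-0, -0, 0, 0, 0, 0, -1]]
```

Call:
move_arm(
  plan=[
    [[-0.04, 0.13, 0, 0, 0, 0, -1], [-0.17, 0.28, 0, 0, 0, 0, -1], [-0.2, 0.27, 0, 0, 0, 0, -1], [-0.22, 0.25, 0, 0, 0, 0, -1], [-0.09, 0.1, 0, 0, 0, 0, -1], [0, 0, 0, 0, 0, 0, -1], [0, 0, 0, 0, 0, 0, -1], [0, 0, 0, 0, 0, 0, -1], [0, 0, 0, 0, 0, 0, -1], [0, 0, 0, 0, 0, 0, -1]],
  ],
)

```text
clock: 22.3
position: [0.548, 0.1234, 0.1722]
tool_rot: [3.138, -0.001, 2.798]
force: [-6.2, 14.8, 12.9]
grip_width: 0.0311
finger_force: 28.6
```

```bash
python3 - <<'E'
import crank as c, numpy as np
c.status(); f=c.grab_frame("scene"); l,q,o,n=c.detect(f); print((l+np.pi)%(2*np.pi)-np.pi,q,o,n)
E
```

```text
clock 22.3 log 22.3 err mm [1.  0.2] rad F 16.1 tan F -0.2 Fz 12.9 phi 1.979 logphi 1.992 w 0.0311
-0.05512401620292451 791.0 -0.026417830277528087 305
```

```bash
python3 - <<'E'
import crank as c, numpy as np
from scipy.optimize import brentq
t=c.observe()["clock"]; c.S["log"].append([t,c.S["log"][-1][1]]); c.rebase()
prof=lambda v: list(v*np.array([.4,1,1,1,.4]))+[0]*5
def d(v,fr):
    log=[[0,0.]]
    for w in prof(v)+[0]*5: log.append([log[-1][0]+.1,log[-1][1]+w*.1])
    return c.sim([.976,fr],0,log,[log[-1][0]])[-1,1]
for fr in (.2,.25,.3): print(fr,d(-.92,fr))
fr=brentq(lambda f:d(-.92,f)+.087,.02,.37); v=brentq(lambda v:d(v,fr)-.042,.1,2); print(fr,v); c.status(); c.rows(prof(v)); c.save()
E
```

```text
0.2 -0.1017886182555449
0.25 -0.08244919918222893
0.3 -0.06666600390853045
0.23723509376596172 0.6610616564010399
clock 22.35 log 22.35 err mm [0. 0.] rad F 16.1 tan F -0.3 Fz 12.2 phi 1.98 logphi 1.98 w 0.0313
[[0.08, -0.06, 0, 0, 0, 0, -1], [0.17, -0.18, 0, 0, 0, 0, -1], [0.15, -0.2, 0, 0, 0, 0, -1], [0.15, -0.2, 0, 0, 0, 0, -1], [0.05, -0.08, 0, 0, 0, 0, -1], [0, -0, 0, 0, 0, 0, -1], [0, -0, 0, 0, 0, 0, -1], [0, -0, 0, 0, 0, 0, -1], [0, -0, 0, 0, 0, 0, -1], [0, -0, 0, 0, 0, 0, -1]]
```

Call:
move_arm(
  plan=[
    [[0.08, -0.06, 0, 0, 0, 0, -1], [0.17, -0.18, 0, 0, 0, 0, -1], [0.15, -0.2, 0, 0, 0, 0, -1], [0.15, -0.2, 0, 0, 0, 0, -1], [0.05, -0.08, 0, 0, 0, 0, -1], [0, 0, 0, 0, 0, 0, -1], [0, 0, 0, 0, 0, 0, -1], [0, 0, 0, 0, 0, 0, -1], [0, 0, 0, 0, 0, 0, -1], [0, 0, 0, 0, 0, 0, -1]],
  ],
)

```text
clock: 23.35
position: [0.5315, 0.1133, 0.1721]
tool_rot: [3.139, -0.002, 2.798]
force: [-10.6, 11.9, 16.0]
grip_width: 0.0312
finger_force: 28.8
```

```bash
python3 - <<'E'
import crank as c, numpy as np
c.status(); f=c.grab_frame("scene"); l,q,o,n=c.detect(f); print((l+np.pi)%(2*np.pi)-np.pi,q,o,n)
E
```

```text
clock 23.35 log 23.35 err mm [-0.3 -0.6] rad F 15.9 tan F 0.9 Fz 16.0 phi 2.239 logphi 2.231 w 0.0312
0.0024945557447173528 804.5 0.03239434453975398 300
```

Within about 3 mm. Release and lift clear.

Call:
move_arm(
  plan=[
    [[0, 0, 0, 0, 0, 0, -1], [0, 0, 0, 0, 0, 0, -1], [0, 0, 0, 0, 0, 0, -1], [0, 0, 0, 0, 0, 0, 1], [0, 0, 0, 0, 0, 0, 1], [0, 0, 0, 0, 0, 0, 1], [0, 0, 0, 0, 0, 0, 1], [0, 0, 0, 0, 0, 0, 1], [0, 0, -0.3, 0, 0, 0, 1], [0, 0, -0.5, 0, 0, 0, 1]],
  ],
)

```text
clock: 24.4
position: [0.532, 0.1106, 0.1875]
tool_rot: [-3.141, -0.001, 2.796]
force: [-0.2, -0.3, 0.7]
grip_width: 0.0854
finger_force: 0.0
```

Call:
move_arm(
  plan=[
    [[0, 0, -0.8, 0, 0, 0, 1], [0, 0, -0.8, 0, 0, 0, 1], [0, 0, -0.8, 0, 0, 0, 1], [0, 0, -0.8, 0, 0, 0, 1], [0, 0, -0.8, 0, 0, 0, 1], [0, 0, -0.8, 0, 0, 0, 1], [0, 0, -0.8, 0, 0, 0, 1], [0, 0, -0.4, 0, 0, 0, 1], [0, 0, 0, 0, 0, 0, 1], [0, 0, 0, 0, 0, 0, 1]],
  ],
)

```text
clock: 25.4
position: [0.532, 0.1107, 0.307]
tool_rot: [-3.141, -0.0, 2.796]
force: [-0.6, 0.6, -0.4]
grip_width: 0.0852
finger_force: 0.0
```

```bash
python3 - <<'E'
import crank as c, numpy as np, cv2
f=c.grab_frame("scene"); l,q,o,n=c.detect(f); print((l+np.pi)%(2*np.pi)-np.pi,q,o,n)
g=c.grab_frame("top"); x,y=291,294
A=cv2.resize(f["color"][y-30:y+30,x-30:x+30,::-1],(390,390),interpolation=cv2.INTER_CUBIC); B=cv2.resize(g["color"][130:190,250:310,::-1],(390,390),interpolation=cv2.INTER_CUBIC); cv2.imwrite("pics/end.png",np.hstack([A,B]))
f=c.grab_frame("scene"); l,q,o,n=c.detect(f); print((l+np.pi)%(2*np.pi)-np.pi)
E
```

```text
0.002934027874849754 795.5 0.03454586911045043 302
0.002583224704340914
```

View pics/end.png

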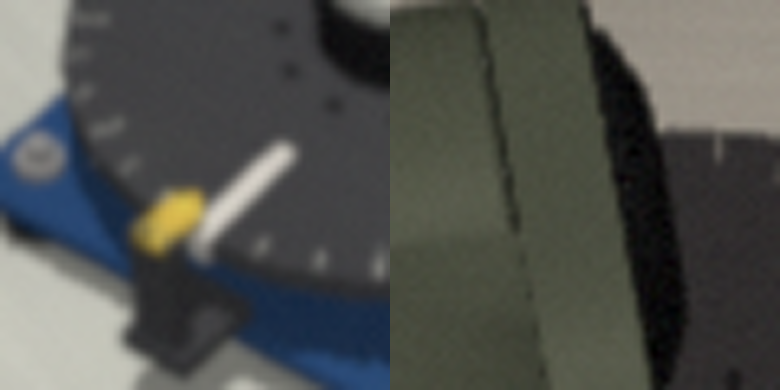

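The scene crop shows the line's rim end at (203,243), just under and in front of the pointer tip at (200,205). Allowing for parallax it is within about 3 mm and still. The top view is blocked by the arm. The gripper is open and clear, so I'm handing in.

```bash
python3 -c "
from workcell import job_done
print(job_done())"
```

```text
the job is handed in; nothing more can be done
None
```

I handed the job in at about 25 s: I estimate the platter ran at 1.5–1.6 rad/s for about 8 s. It was then stopped by the crank with its white line about 3 mm from the pointer by camera estimate, and the grip was released with the arm clear; the hand-in returned no verdict.

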